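# Balance the centrifuge rotor

### The job

This six-place centrifuge rotor has been loaded out of balance: the jars were weighed out as equal pairs (two with red lids, two with white, two with blue), and the two jars of a pair have to sit straight across the hub from each other. Rearrange the jars among the rotor's six buckets, which are all taken, using the clear grey mat as a spare place on the way, until every pair sits opposite and each jar is upright and fully down in a bucket of its own. Do not tip any jar over, and leave the glass beaker and the flask where they stand.

Things in the scene. Friction and masses are not known exactly. Their poses are not given: they have to be found in the camera images.
- rotor: Fixed six-place centrifuge rotor, 268 mm across; it cannot turn. Origin on the worktop on the hub axis, z up. Six upright round steel buckets, axes 98 mm from the hub axis at 0, 60, .. 300 degrees from its x axis. Bucket floor 31 mm above worktop, rim 52; 58 mm wide inside, flared to 66 at the rim (72 outside). Hub: radius 36 mm at foot, 19 at top, 66 mm high. All buckets full at the start.
- red_1: One of two like red-lidded jars (either may stand for the other): closed white plastic sample jar, ribbed red screw lid, 90 g. Round, 57 mm tall; lid 49 mm across from 42 mm up to the top, body 46 mm across below. Origin at the centre of its underside, z up. Starts upright in a rotor bucket; grip across the lid from above.
- red_2: One of two like red-lidded jars (either may stand for the other): closed white plastic sample jar, ribbed red screw lid, 90 g. Round, 57 mm tall; lid 49 mm across from 42 mm up to the top, body 46 mm across below. Origin at the centre of its underside, z up. Starts upright in a rotor bucket; grip across the lid from above.
- white_1: One of two like white-lidded jars (either may stand for the other): closed white plastic sample jar, ribbed white screw lid, 70 g. Round, 57 mm tall; lid 49 mm across from 42 mm up to the top, body 46 mm across below. Origin at the centre of its underside, z up. Starts upright in a rotor bucket; grip across the lid from above.
- white_2: One of two like white-lidded jars (either may stand for the other): closed white plastic sample jar, ribbed white screw lid, 70 g. Round, 57 mm tall; lid 49 mm across from 42 mm up to the top, body 46 mm across below. Origin at the centre of its underside, z up. Starts upright in a rotor bucket; grip across the lid from above.
- blue_1: One of two like blue-lidded jars (either may stand for the other): closed white plastic sample jar, ribbed blue screw lid, 110 g. Round, 59 mm tall; lid 53 mm across from 43 mm up to the top, body 50 mm across below. Origin at the centre of its underside, z up. Starts upright in a rotor bucket; grip across the lid from above.
- blue_2: One of two like blue-lidded jars (either may stand for the other): closed white plastic sample jar, ribbed blue screw lid, 110 g. Round, 59 mm tall; lid 53 mm across from 43 mm up to the top, body 50 mm across below. Origin at the centre of its underside, z up. Starts upright in a rotor bucket; grip across the lid from above.
- mat: Flat grey square bench mat, 120 x 120 x 3 mm, fixed on the worktop to the left of the rotor, clear of other things: a free spot to stand a jar on. Origin under its centre, on the worktop.
- beaker: Empty clear glass beaker, 54 mm across, 68 mm tall, loose, standing on the worktop to the right of the rotor; a bystander, to be left alone. Origin at the centre of its underside.
- flask: Clear glass conical flask, 65 mm across at the foot, 97 mm tall, loose, standing on the worktop behind, between rotor and mat; a bystander, to be left alone. Origin at the centre of its underside.
Mind the look-alikes: they are no part of the job. Leave any green look-alike of the blue_2 alone. Leave any black look-alike of the red_1 alone.

How it is judged:
By the outcome, as a careful person would: the job done as asked, in the order asked, and still so for the second after the job is handed in, with the robot touching nothing.
It also fails if it takes over 102 s, if anything falls off the work surface, if the arm or the gripper's body presses on something with over 40 N, if the wrist force passes 120 N, or if a joint passes its speed limit or range.

### The arm

A 6-joint arm with a two-finger parallel gripper is mounted at the origin on a cart in front of the work surface, level with it; the furniture and walls round the work are solid. World frame = base frame: x ahead of the robot, y to its left, z up, the work surface at z = 0. Lengths are in m, angles in rad, forces in N, time in s.
With the tool pointing down it reaches from about 0.375 to 0.975 m from the base axis. Payload 3.8 kg.
Tool frame: the origin (TCP) lies midway between the tips of the shut fingers; the grasp point (between the pads) lies 19 mm behind it; z points along the fingers, y is the line along which they close (so a half turn about z gives the same grasp; the last joint's range is limited). The gripper opens to 85 mm and grips with 20 to 120 N. Pads are 22 mm wide; open, the fingers measure 114 mm over their backs; the gripper's body (76 mm by 85 mm) begins 54 mm behind the grasp point. The pads swing forward as they close: fully open they stand 13 mm farther back than shut.
Start: joints at [1.122, 0.264, 1.604, -0, 1.274, -0.037], TCP at [0.27, 0.619, 0.208] pointing down, gripper open.
Joint ranges: [-2.63, 2.63], [-0.94, 2.18], [0.31, 2.57], [-1.31, 4.45], [0, 2.66], [-2.55, 2.55]. Speed limits (rad/s): [2.57, 2.57, 3.14, 3.14, 3.14, 3.14].

### API

Orientations are given as a rotation vector (axis times angle).
In Python, from workcell import bot, read_camera, camera_info, ticket gives the robot as it stands.
- The arm moves only by the tool servo_tool, never from a script. Its argument "targets" is a list of rows, each an object of numbers: "hand": the closure, from -1 (fully open) to 1 (shut); "x", "y", "z": the shift along the tool's x, y, z as a fraction of full scale; "roll": the turn about the tool's z as a fraction of full scale. In form: [{"hand": .., "x": .., "y": .., "z": .., "roll": ..}, ...]. A call has 1 to 10 rows; each row is the pose to reach, as a shift and turn from the pose commanded when the call began, along the tool's axes at that moment, turning the shorter way round; what a row does not reach only later rows make up. Full scale, the value 1, is 50 cm for a shift and 180 degrees for a turn. A row lasts 1/12 s, in which the tool goes at most 41.7 mm and 7.16 degrees, less where a joint would pass 70% of its speed; a pose out of reach is approached as far as the arm can. A call with a number of a shift or a turn outside -1 to 1 is refused whole. A call with a gripper value outside its range is refused whole. The fingers move at their own pace and stop on an object; "grip_force" is the grip in N (left out, the last holds). Time passes only in rows, so rows that repeat a pose let the fingers close. It gives the time, the measured TCP pose, the force, the opening and the grip force at its end, in the units of the state.
- bot.read_state(): the state, without advancing time (a new reading comes with each control period).
- read_camera(name): name is "scene" or "top" or "wrist"; returns the picture (400x640x3 uint8, red, green, blue); there is no depth.
- camera_info(name): a dict with "fx", "fy", "cx", "cy" (pixels), "eye" and "orientation" of the camera in the world; the wrist camera has in their place "T_tool_cam" (4x4, takes a point from camera to tool coordinates, whose origin is the TCP and whose axes are the flange's). Camera axes: x right, y down, z forward; pixel columns grow to the right and rows downward; lengths in m; the calibration is good to about 2 mm. A picture is of the moment at which its call begins: read the wrist's pose just before it. camera_info takes no time and is no camera call.
- ticket.finish_job(): hands the job in; it is judged then, once.
The state is a dict: "time": time; "q": joint angles; "joint_vel": joint speeds; "joint_torque": joint torques, N m; "tool_pos": TCP position; "tcp_rot": TCP orientation; "wrist_force": force on the tool from outside, world axes, zero at the start; "torque": the same for the moment, N m; "width": opening from 0.0 (shut) to 1.0 (fully open); "grip_force": force on a finger pad.
Only numpy, scipy, OpenCV 4.12 (cv2) and the standard library are available. Lean on these libraries where they do the work, as an engineer would, in place of code of your own. Each camera call takes 0.05 s, during which the arm holds its last target. There are 200 camera calls.

## Working session

There is one attempt and no reset: what is moved stays moved. The work goes in short steps, Python scripts to look and compute and a tool call to move; the robot and the scene stay as the last step left them, time stands still between calls to the robot, and variables do not carry over. Pictures are saved under pics/ and viewed, at most 14 in all, crops included, and the job is handed in when it is done.

Besides the shell and the picture viewer there is one more tool, called after ">>>" as name(argument=value, ...), one argument or row to a line, values as JSON. servo_tool: Moves the arm, as the interface text tells. Its arguments: {"type":"object","properties":{"targets":{"type":"array"},"grip_force":{"type":"number"}},"required":["targets"]}

```bash
mkdir -p pics; python3 - <<'E'
from workcell import bot, read_camera, camera_info
import cv2
s=bot.read_state();print({k:(v if not hasattr(v,'__len__') else [round(float(x),4) for x in v]) for k,v in s.items()})
for n in ['top','scene']:
    im=read_camera(n);cv2.imwrite(f'pics/{n}0.png',im[:,:,::-1]);print(n,camera_info(n))
print(camera_info('wrist'))
E
```

```text
{'time': 0.0, 'q': [1.1221, 0.2647, 1.6054, -0.0, 1.2737, -0.0369], 'joint_vel': [-0.0005, -0.0003, -0.0004, 0.0002, 0.0006, -0.0003], 'joint_torque': [0.0007, -51.512, -36.7312, -0.0001, 0.0131, 0.0], 'tool_pos': [0.2698, 0.6178, 0.2065], 'tcp_rot': [-0.6422, -3.0747, 0.0034], 'wrist_force': [-0.5668, 0.1749, 0.202], 'torque': [-0.0434, 0.0463, 0.0236], 'grip_force': 0.0, 'width': 0.999497727907555}
top {'fx': 365.68214138950145, 'fy': 365.68214138950145, 'cx': 321.5152516156525, 'cy': 203.99685221189273, 'eye': array([ 0.35523197, -0.15977031,  1.24933018]), 'orientation': array([-2.12009687,  2.17173185, -0.11768303])}
scene {'fx': 436.0078186728796, 'fy': 436.0078186728796, 'cx': 314.24497918507353, 'cy': 200.59426937883677, 'eye': array([-0.45639227,  0.99997979,  0.70892264]), 'orientation': array([-0.83903871,  2.22089671, -1.45613803])}
{'fx': 348.2125385084631, 'fy': 348.2125385084631, 'cx': 316.4623898901833, 'cy': 198.43445737159047, 'T_tool_cam': array([[-2.77724907e-04, -9.63742855e-01, -2.66832594e-01,
         6.75450320e-02],
       [ 9.99999498e-01, -5.24667520e-04,  8.54167788e-04,
        -4.31137221e-04],
       [-9.63196497e-04, -2.66832223e-01,  9.63742516e-01,
        -1.67255034e-01],
       [ 0.00000000e+00,  0.00000000e+00,  0.00000000e+00,
         1.00000000e+00]])}
```

View pics/top0.png

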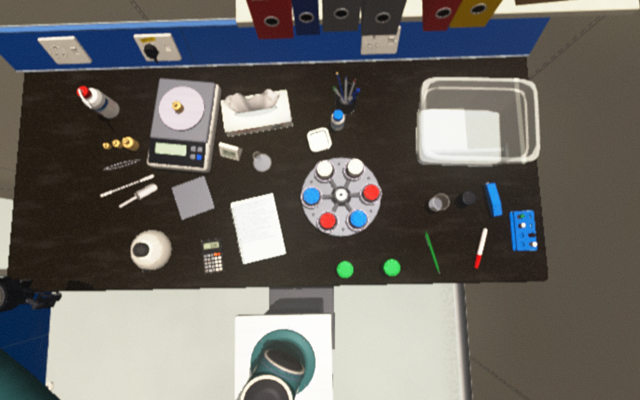

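View pics/scene0.png

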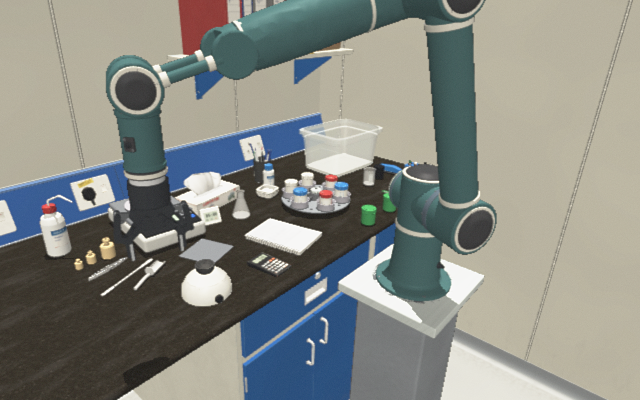

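The top view shows the rotor hub at about (341,195). Going clockwise, the jars are white (325,169), white (355,169), red (371,191), blue (358,219), red (328,220) and blue (311,196). The mat is at about (193,197), the beaker at (438,203) and the flask at (262,160). The scene view shows the gripper by the mat, with all the jars upright.

Plan: a three-step cycle that uses the mat once. Next I'll measure the positions.

```bash
cat > h.py <<'E'
import numpy as np, cv2
from scipy.spatial.transform import Rotation as R
from workcell import bot, read_camera, camera_info
def ray(cam,uv,z,T=None):
    c=camera_info(cam)
    if T is None: Rm=R.from_rotvec(c['orientation']).as_matrix(); e=np.array(c['eye'])
    else: Rm=T[:3,:3]; e=T[:3,3]
    d=Rm@np.array([(uv[0]-c['cx'])/c['fx'],(uv[1]-c['cy'])/c['fy'],1])
    return e+d*(z-e[2])/d[2]
def blobs(im,lo,hi,amin,roi):
    h=cv2.cvtColor(im,cv2.COLOR_RGB2HSV); m=cv2.inRange(h,lo,hi)
    k=np.zeros_like(m);x0,y0,x1,y1=roi;k[y0:y1,x0:x1]=255;m&=k
    n,_,st,ce=cv2.connectedComponentsWithStats(m)
    return [(ce[i],st[i]) for i in range(1,n) if st[i,4]>=amin]
E
python3 - <<'E'
from h import *
im=read_camera('top'); roi=(298,150,386,242)
P=[]
for nm,z,ls in [('red',.088,[((0,130,80),(8,255,255)),((172,130,80),(180,255,255))]),('blue',.09,[((95,130,80),(120,255,255))]),('white',.088,[((0,0,215),(180,30,255))])]:
    for lo,hi in ls:
        for c,s in blobs(im,lo,hi,25,roi):
            p=ray('top',c,z);print(nm,c.round(1),s.tolist(),p.round(4))
for c,s in blobs(im,(100,20,60),(130,90,160),400,(160,165,225,225))+blobs(im,(0,0,70),(180,60,160),400,(160,165,225,225)): print('mat',c.round(1),s.tolist(),ray('top',c,.003).round(4))
print('hub',ray('top',(341.5,195),.066).round(4),'beaker',ray('top',(435,207),0.0),'flask',ray('top',(262,163),0.0))
s=bot.read_state();print(R.from_rotvec(s['tcp_rot']).as_matrix().round(3))
cv2.imwrite('pics/z1.png',cv2.resize(im[140:290,240:460],None,fx=3.6,fy=3.6,interpolation=cv2.INTER_CUBIC)[:,:,::-1])
E
```

```text
red [370.9 192. ] [363, 185, 16, 15, 188] [ 0.5404 -0.2986  0.088 ]
red [327.2 220.5] [320, 213, 16, 16, 198] [ 0.4522 -0.1564  0.088 ]
blue [311.1 195.5] [304, 188, 16, 16, 204] [ 0.5336 -0.1067  0.09  ]
blue [357.8 218.5] [350, 210, 17, 17, 217] [ 0.4561 -0.2534  0.09  ]
white [355.1 166. ] [348, 159, 16, 15, 179] [ 0.6269 -0.2509  0.088 ]
white [324.1 167.9] [317, 161, 15, 15, 178] [ 0.6234 -0.1505  0.088 ]
white [341.  194.2] [336, 189, 11, 11, 91] [ 0.5357 -0.2026  0.088 ]
white [337.5 221.2] [335, 213, 5, 18, 30] [ 0.4493 -0.189   0.088 ]
hub [ 0.5365 -0.205   0.066 ] beaker [ 0.49679498 -0.52565032  0.        ] flask [0.66727698 0.06764085 0.        ]
[[-0.916  0.4   -0.001]
 [ 0.4    0.916 -0.002]
 [ 0.    -0.002 -1.   ]]
```

View pics/z1.png

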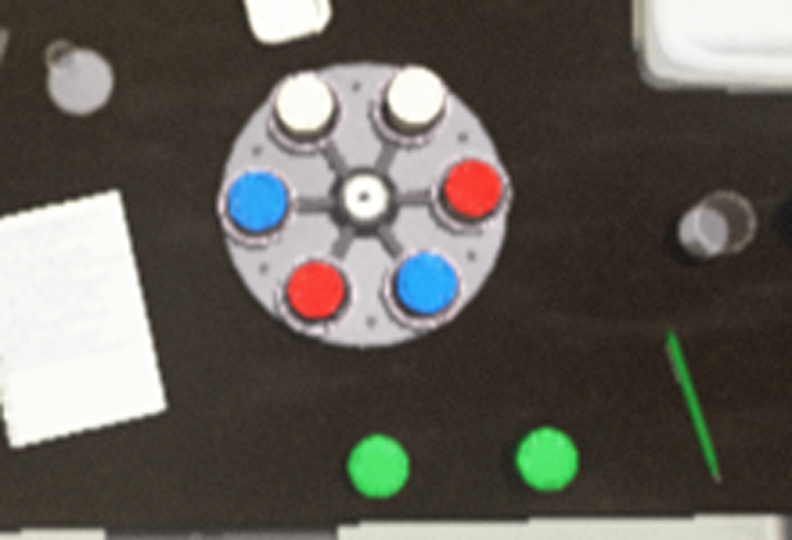

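The zoomed picture confirms the ring: whites at about (305,103) and (415,97), reds at (473,188) and (315,290), blues at (427,283) and (257,202). Both green look-alikes stand in front, clear of the rotor. 

Cycle: left blue to mat, near-left red to the left bucket, far-left white to the near-left bucket, blue to the far-left bucket.

>>> servo_tool(
  targets=[
    {"hand": -1,"x": -0.27,"y": -0.28,"z": 0,"roll": -0.131},
    {"hand": -1,"x": -0.534,"y": -0.558,"z": 0,"roll": -0.131},
    {"hand": -1,"x": -0.534,"y": -0.558,"z": 0,"roll": -0.131},
    {"hand": -1,"x": -0.534,"y": -0.558,"z": 0,"roll": -0.131},
    {"hand": -1,"x": -0.534,"y": -0.558,"z": 0,"roll": -0.131},
    {"hand": -1,"x": -0.534,"y": -0.558,"z": 0,"roll": -0.131},
    {"hand": -1,"x": -0.534,"y": -0.558,"z": 0,"roll": -0.131},
    {"hand": -1,"x": -0.534,"y": -0.558,"z": 0,"roll": -0.131},
    {"hand": -1,"x": -0.534,"y": -0.558,"z": 0,"roll": -0.131},
    {"hand": -1,"x": -0.534,"y": -0.558,"z": 0,"roll": -0.131},
  ],
)

```text
time: 0.98
tool_pos: [0.4041, 0.2512, 0.2075]
tcp_rot: [0.006, 3.141, -0.004]
wrist_force: [-0.9, -0.0, -0.1]
width: 1.0
grip_force: 0.0
```

```bash
python3 - <<'E'
from h import *
im=read_camera('top')
print(im[197,193],im[197,250],im[230,193])
m=(cv2.inRange(im,(70,70,75),(190,190,200)));k=np.zeros_like(m);k[172:224,165:222]=255;m&=k
n,_,st,ce=cv2.connectedComponentsWithStats(m);i=1+st[1:,4].argmax();print(st[i],ce[i],ray('top',ce[i],.003).round(4))
s=bot.read_state();print(s['tool_pos'],R.from_rotvec(s['tcp_rot']).as_matrix().round(3).tolist())
E
```

```text
[164 159 161] [110 110  98] [41 37 35]
[ 172  176   43   44 1254] [192.72248804 197.37400319] [0.5511 0.3085 0.003 ]
[0.40421585 0.25172876 0.20759894] [[-1.0, 0.005, 0.001], [0.005, 1.0, -0.002], [-0.001, -0.002, -1.0]]
```

>>> servo_tool(
  targets=[
    {"hand": -1,"x": -0.263,"y": -0.713,"z": 0,"roll": 0},
    {"hand": -1,"x": -0.263,"y": -0.713,"z": 0,"roll": 0},
    {"hand": -1,"x": -0.263,"y": -0.713,"z": 0,"roll": 0},
    {"hand": -1,"x": -0.263,"y": -0.713,"z": 0,"roll": 0},
    {"hand": -1,"x": -0.263,"y": -0.713,"z": 0,"roll": 0},
    {"hand": -1,"x": -0.263,"y": -0.713,"z": 0,"roll": 0},
    {"hand": -1,"x": -0.263,"y": -0.713,"z": 0,"roll": 0},
    {"hand": -1,"x": -0.263,"y": -0.713,"z": 0,"roll": 0},
    {"hand": -1,"x": -0.263,"y": -0.713,"z": 0,"roll": 0},
    {"hand": -1,"x": -0.263,"y": -0.713,"z": 0,"roll": 0},
  ],
)

```text
time: 1.87
tool_pos: [0.5368, -0.1055, 0.2077]
tcp_rot: [0.006, 3.14, -0.004]
wrist_force: [-0.6, 0.2, 0.5]
width: 1.001
grip_force: 0.0
```

```bash
cat >> h.py <<'E'
def wrist(name=None):
    s=bot.read_state(); im=read_camera('wrist')
    T=np.eye(4);T[:3,:3]=R.from_rotvec(s['tcp_rot']).as_matrix();T[:3,3]=s['tool_pos']
    T=T@np.array(camera_info('wrist')['T_tool_cam'])
    if name: cv2.imwrite(name,im[:,:,::-1])
    print('tcp',np.round(s['tool_pos'],4),'w',round(s['width'],3))
    for nm,z,lo,hi in [('red',.088,(0,130,60),(8,255,255)),('red',.088,(172,130,60),(180,255,255)),('blue',.09,(95,130,60),(120,255,255)),('white',.088,(0,0,200),(180,35,255))]:
        for c,st in blobs(im,lo,hi,600,(0,0,640,400)):
            print(nm,c.round(1),st.tolist(),ray('wrist',c,z,T).round(4))
    return im,T
E
python3 -c "
from h import *
wrist('pics/w1.png')"
```

```text
tcp [ 0.5368 -0.1055  0.2077] w 1.001
red [251.6  81.7] [221, 50, 62, 65, 3150] [ 0.4538 -0.1563  0.088 ]
red [ 92.1 189.8] [60, 162, 66, 57, 2886] [ 0.5404 -0.2967  0.088 ]
blue [127.7  87.1] [91, 52, 74, 70, 4034] [ 0.4575 -0.2529  0.09  ]
blue [315.4 182.3] [285, 152, 62, 62, 2970] [ 0.5342 -0.1068  0.09  ]
white [504.7  85.5] [422, 0, 165, 188, 25596] [0.4575 0.0419 0.088 ]
white [208.7 181.8] [189, 164, 39, 37, 881] [ 0.5339 -0.1969  0.088 ]
white [267.1 276.4] [239, 254, 54, 46, 1823] [ 0.6225 -0.1514  0.088 ]
white [149.1 273.7] [133, 259, 41, 37, 836] [ 0.6194 -0.2587  0.088 ]
white [293.8 334.7] [258, 312, 70, 48, 2205] [ 0.6845 -0.1283  0.088 ]
```

View pics/w1.png

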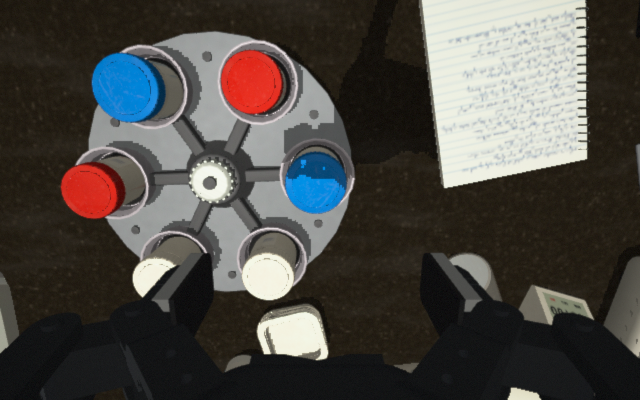

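The wrist view shows the blue lid at (315,182) between the fingers' x range. It lands at (0.534,-0.107), which agrees with the top view. I'll descend and grip.

>>> servo_tool(
  targets=[
    {"hand": -1,"x": 0.005,"y": -0.003,"z": 0.08,"roll": 0},
    {"hand": -1,"x": 0.005,"y": -0.003,"z": 0.16,"roll": 0},
    {"hand": -1,"x": 0.005,"y": -0.003,"z": 0.23,"roll": 0},
    {"hand": -1,"x": 0.005,"y": -0.003,"z": 0.28,"roll": 0},
    {"hand": -1,"x": 0.005,"y": -0.003,"z": 0.295,"roll": 0},
    {"hand": -1,"x": 0.005,"y": -0.003,"z": 0.295,"roll": 0},
    {"hand": 1,"x": 0.005,"y": -0.003,"z": 0.295,"roll": 0},
    {"hand": 1,"x": 0.005,"y": -0.003,"z": 0.295,"roll": 0},
    {"hand": 1,"x": 0.005,"y": -0.003,"z": 0.295,"roll": 0},
    {"hand": 1,"x": 0.005,"y": -0.003,"z": 0.295,"roll": 0},
  ],
  grip_force=40,
)

```text
time: 2.75
tool_pos: [0.5355, -0.1054, 0.065]
tcp_rot: [-0.004, 3.135, -0.011]
wrist_force: [-7.0, -16.5, 25.7]
width: 0.451
grip_force: 12.7
```

>>> servo_tool(
  targets=[
    {"hand": 1,"x": 0,"y": 0,"z": 0,"roll": 0},
    {"hand": 1,"x": 0,"y": 0,"z": 0,"roll": 0},
    {"hand": 1,"x": 0,"y": 0,"z": 0,"roll": 0},
    {"hand": 1,"x": 0,"y": 0,"z": 0,"roll": 0},
    {"hand": 1,"x": 0,"y": 0,"z": 0,"roll": 0},
  ],
)

```text
time: 3.17
tool_pos: [0.5439, -0.1108, 0.0744]
tcp_rot: [-0.003, 3.117, -0.024]
wrist_force: [-5.1, -16.2, 42.2]
width: 0.002
grip_force: 20.5
```

Width 0: the grip missed. I'll look before moving further.

```bash
python3 -c "
from h import *
wrist('pics/w2.png')
im=read_camera('top');cv2.imwrite('pics/t2.png',cv2.resize(im[130:290,240:460],None,fx=3.6,fy=3.6)[:,:,::-1])
s=bot.read_state();print(s['q'],s['torque'],s['wrist_force'],s['grip_force'])"
```

```text
tcp [ 0.5439 -0.1108  0.0744] w 0.002
red [205.7  49.7] [145, 0, 122, 108, 11019] [ 0.4556 -0.156   0.088 ]
blue [20.4 64.9] [0, 0, 50, 121, 4539] [ 0.4615 -0.2318  0.09  ]
blue [360.7 236.1] [296, 193, 112, 102, 6539] [ 0.5359 -0.0904  0.09  ]
white [255.6  84.8] [175, 0, 119, 126, 601] [ 0.4691 -0.1364  0.088 ]
white [576.1 106.2] [514, 0, 126, 224, 24897] [ 0.4774 -0.0025  0.088 ]
white [145.3 220.9] [113, 193, 64, 58, 2270] [ 0.5298 -0.1912  0.088 ]
white [ 42.2 364.6] [19, 351, 58, 34, 920] [ 0.6131 -0.2592  0.088 ]
[-0.23956848  0.14278318  2.01146885 -0.0111958   0.96023098 -1.80591359] [-3.26999692  0.94956062 -0.03073789] [ -5.17849382 -17.38079815  41.79185047] 20.53034545853734
```

View pics/w2.png

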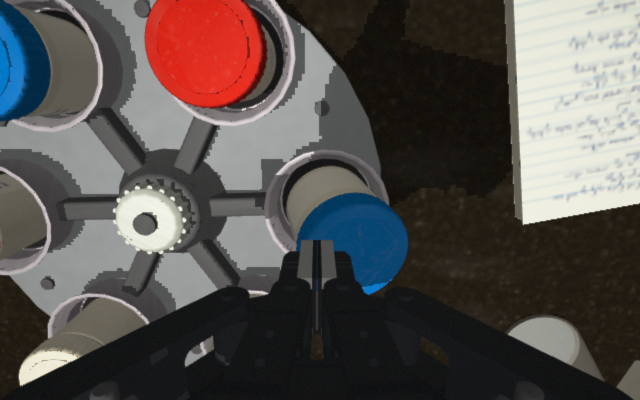

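The fingers shut against the inner edge of the lid. The jar is leaning outward, with the lid at about (352,240) and the tips at (318,245). I'll lift off gently and look again.

>>> servo_tool(
  targets=[
    {"hand": 1,"x": 0,"y": 0,"z": -0.02,"roll": 0},
    {"hand": 1,"x": 0,"y": 0,"z": -0.04,"roll": 0},
    {"hand": 1,"x": 0,"y": 0,"z": -0.06,"roll": 0},
    {"hand": 1,"x": 0,"y": 0,"z": -0.09,"roll": 0},
    {"hand": 1,"x": 0,"y": 0,"z": -0.13,"roll": 0},
    {"hand": 1,"x": 0,"y": 0,"z": -0.18,"roll": 0},
    {"hand": -1,"x": 0,"y": 0,"z": -0.23,"roll": 0},
    {"hand": -1,"x": 0,"y": 0,"z": -0.28,"roll": 0},
    {"hand": -1,"x": 0,"y": 0,"z": -0.295,"roll": 0},
    {"hand": -1,"x": 0,"y": 0,"z": -0.295,"roll": 0},
  ],
)

```text
time: 4.1
tool_pos: [0.5338, -0.102, 0.2107]
tcp_rot: [-0.0, 3.137, -0.002]
wrist_force: [-0.1, -0.5, -0.4]
width: 0.563
grip_force: 0.0
```

```bash
python3 -c "
from h import *
im,_=wrist()
im2=read_camera('top');t=cv2.resize(im2[140:250,270:400],None,fx=3,fy=3)
w=im[40:300,40:380]
c=np.zeros((400,740,3),np.uint8);c[:260,:340]=w;c[:330,345:735]=t;cv2.imwrite('pics/c3.png',c[:,:,::-1])
s=bot.read_state();print(s['wrist_force'])"
```

```text
tcp [ 0.5338 -0.102   0.2107] w 0.563
red [248.2  84.9] [218, 53, 62, 64, 3074] [ 0.4538 -0.1563  0.088 ]
red [ 90.2 190.9] [59, 163, 64, 57, 2833] [ 0.5404 -0.2967  0.088 ]
blue [125.6  89.7] [90, 55, 73, 70, 3946] [ 0.4574 -0.2528  0.09  ]
blue [311.4 185.1] [281, 155, 61, 61, 2896] [ 0.5348 -0.1066  0.09  ]
white [499.1  86.5] [417, 0, 163, 190, 25731] [0.455  0.0425 0.088 ]
white [205.7 183. ] [187, 165, 38, 37, 859] [ 0.5334 -0.1968  0.088 ]
white [273.1 277.8] [259, 255, 30, 45, 967] [ 0.6233 -0.1424  0.088 ]
white [155.5 278.2] [131, 259, 50, 43, 1478] [ 0.6237 -0.251   0.088 ]
white [290.1 334.5] [254, 312, 70, 48, 2186] [ 0.6845 -0.1279  0.088 ]
[-0.07813447 -0.01777299 -0.70154683]
```

View pics/c3.png

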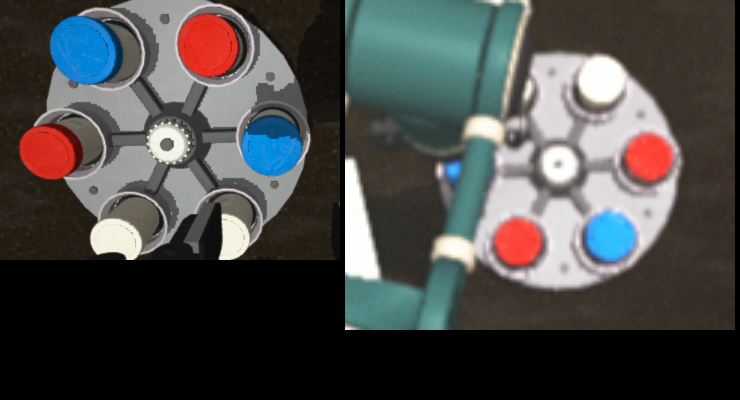

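The jar is upright again in its bucket at (0.5348,-0.1066). I'll retry in stages: descend fully, let the arm settle, then close.

>>> servo_tool(
  targets=[
    {"hand": -1,"x": -0.005,"y": -0.01,"z": 0.0,"roll": 0},
    {"hand": -1,"x": -0.005,"y": -0.01,"z": 0.06,"roll": 0},
    {"hand": -1,"x": -0.005,"y": -0.01,"z": 0.12,"roll": 0},
    {"hand": -1,"x": -0.005,"y": -0.01,"z": 0.18,"roll": 0},
    {"hand": -1,"x": -0.005,"y": -0.01,"z": 0.23,"roll": 0},
    {"hand": -1,"x": -0.005,"y": -0.01,"z": 0.27,"roll": 0},
    {"hand": -1,"x": -0.005,"y": -0.01,"z": 0.29,"roll": 0},
    {"hand": -1,"x": -0.005,"y": -0.01,"z": 0.3,"roll": 0},
    {"hand": -1,"x": -0.005,"y": -0.01,"z": 0.3,"roll": 0},
    {"hand": -1,"x": -0.005,"y": -0.01,"z": 0.3,"roll": 0},
  ],
)

```text
time: 5.03
tool_pos: [0.535, -0.1072, 0.0581]
tcp_rot: [0.001, 3.141, -0.0]
wrist_force: [-0.0, 0.5, 1.2]
width: 1.001
grip_force: 0.0
```

>>> servo_tool(
  targets=[
    {"hand": -0.2,"x": 0,"y": 0,"z": 0,"roll": 0},
    {"hand": -0.2,"x": 0,"y": 0,"z": 0,"roll": 0},
    {"hand": -0.2,"x": 0,"y": 0,"z": 0,"roll": 0},
  ],
)

```text
time: 5.28
tool_pos: [0.5357, -0.1073, 0.0592]
tcp_rot: [0.0, 3.139, -0.001]
wrist_force: [0.3, -0.5, 3.0]
width: 0.609
grip_force: 7.5
```

>>> servo_tool(
  targets=[
    {"hand": 0.0,"x": 0,"y": 0,"z": 0,"roll": 0},
    {"hand": 0.2,"x": 0,"y": 0,"z": 0,"roll": 0},
    {"hand": 0.4,"x": 0,"y": 0,"z": 0,"roll": 0},
  ],
  grip_force=30,
)

```text
time: 5.53
tool_pos: [0.536, -0.1072, 0.0596]
tcp_rot: [0.0, 3.139, -0.001]
wrist_force: [-0.4, 1.9, 6.0]
width: 0.593
grip_force: 30.4
```

>>> servo_tool(
  targets=[
    {"hand": 1,"x": 0,"y": 0,"z": 0,"roll": 0},
    {"hand": 1,"x": 0,"y": 0,"z": -0.01,"roll": 0},
    {"hand": 1,"x": 0,"y": 0,"z": -0.03,"roll": 0},
    {"hand": 1,"x": 0,"y": 0,"z": -0.05,"roll": 0},
    {"hand": 1,"x": 0,"y": 0,"z": -0.07,"roll": 0},
    {"hand": 1,"x": 0,"y": 0,"z": -0.08,"roll": 0},
    {"hand": 1,"x": 0,"y": 0,"z": -0.08,"roll": 0},
  ],
  grip_force=40,
)

```text
time: 6.12
tool_pos: [0.5362, -0.1074, 0.1001]
tcp_rot: [0.0, 3.138, -0.001]
wrist_force: [0.7, -0.2, -1.2]
width: 0.586
grip_force: 41.6
```

```bash
python3 -c "
from h import *
im,_=wrist('pics/w4.png')"
```

```text
tcp [ 0.5362 -0.1074  0.1001] w 0.586
red [216.2  69.9] [166, 18, 102, 105, 8311] [ 0.4536 -0.1562  0.088 ]
red [ 12.4 237. ] [0, 198, 32, 77, 1701] [ 0.5402 -0.2753  0.088 ]
blue [35.6 81.4] [0, 21, 83, 114, 7597] [ 0.4589 -0.2432  0.09  ]
blue [316.7 260.1] [259, 201, 117, 118, 10984] [ 0.5533 -0.1076  0.09  ]
white [559.2 104.2] [479, 0, 161, 223, 30465] [0.4697 0.0129 0.088 ]
white [248.2  76.1] [183, 9, 108, 128, 673] [ 0.4564 -0.1408  0.088 ]
white [159.8 220.8] [131, 195, 57, 55, 1826] [ 0.5308 -0.193   0.088 ]
```

View pics/w4.png

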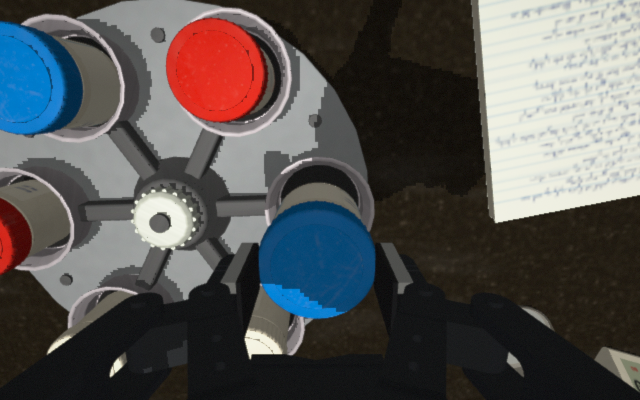

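The blue jar at (317,260) hangs straight in the pads, above its empty bucket. Now I'll carry it to the mat.

>>> servo_tool(
  targets=[
    {"hand": 1,"x": 0,"y": 0,"z": -0.08,"roll": 0},
    {"hand": 1,"x": 0,"y": 0,"z": -0.14,"roll": 0},
    {"hand": 1,"x": 0,"y": 0.05,"z": -0.18,"roll": 0},
    {"hand": 1,"x": -0.01,"y": 0.11,"z": -0.18,"roll": 0},
    {"hand": 1,"x": -0.02,"y": 0.18,"z": -0.18,"roll": 0},
    {"hand": 1,"x": -0.03,"y": 0.26,"z": -0.18,"roll": 0},
    {"hand": 1,"x": -0.03,"y": 0.34,"z": -0.18,"roll": 0},
    {"hand": 1,"x": -0.03,"y": 0.42,"z": -0.18,"roll": 0},
    {"hand": 1,"x": -0.03,"y": 0.5,"z": -0.18,"roll": 0},
    {"hand": 1,"x": -0.03,"y": 0.58,"z": -0.18,"roll": 0},
  ],
)

```text
time: 7.0
tool_pos: [0.5488, 0.1847, 0.1871]
tcp_rot: [-0.001, -3.141, 0.001]
wrist_force: [1.3, -0.3, -1.6]
width: 0.584
grip_force: 42.2
```

>>> servo_tool(
  targets=[
    {"hand": 1,"x": 0,"y": 0.07,"z": 0,"roll": 0},
    {"hand": 1,"x": 0,"y": 0.13,"z": 0,"roll": 0},
    {"hand": 1,"x": 0,"y": 0.18,"z": 0,"roll": 0},
    {"hand": 1,"x": 0,"y": 0.22,"z": 0,"roll": 0},
    {"hand": 1,"x": 0,"y": 0.245,"z": 0,"roll": 0},
    {"hand": 1,"x": 0,"y": 0.25,"z": 0.05,"roll": 0},
    {"hand": 1,"x": 0,"y": 0.25,"z": 0.11,"roll": 0},
    {"hand": 1,"x": 0,"y": 0.25,"z": 0.17,"roll": 0},
    {"hand": 1,"x": 0,"y": 0.25,"z": 0.22,"roll": 0},
    {"hand": 1,"x": 0,"y": 0.25,"z": 0.23,"roll": 0},
  ],
)

```text
time: 7.83
tool_pos: [0.5454, 0.3053, 0.0665]
tcp_rot: [-0.001, -3.132, 0.008]
wrist_force: [-1.1, -1.2, -1.6]
width: 0.583
grip_force: 42.2
```

>>> servo_tool(
  targets=[
    {"hand": 1,"x": 0,"y": 0,"z": 0,"roll": 0},
    {"hand": 1,"x": 0,"y": 0,"z": 0,"roll": 0},
    {"hand": 1,"x": 0,"y": 0,"z": 0,"roll": 0},
  ],
)

```text
time: 8.08
tool_pos: [0.5515, 0.3086, 0.0751]
tcp_rot: [0.001, 3.138, 0.002]
wrist_force: [-0.9, 0.6, -0.3]
width: 0.586
grip_force: 42.2
```

```bash
python3 -c "
from h import *
im,_=wrist('pics/w5.png');s=bot.read_state();print(s['wrist_force'])"
```

```text
tcp [0.5515 0.3086 0.0751] w 0.586
blue [316.5 260.3] [258, 201, 118, 118, 11026] [0.5566 0.3083 0.09  ]
white [ 41.1 104.8] [0, 0, 113, 195, 14767] [0.4848 0.1909 0.088 ]
white [534.4 236.8] [488, 204, 94, 62, 2259] [0.5456 0.4118 0.088 ]
white [556.7 283.2] [502, 257, 138, 46, 800] [0.5702 0.4271 0.088 ]
[-0.74181248  0.10949355  0.01837668]
```

View pics/w5.png

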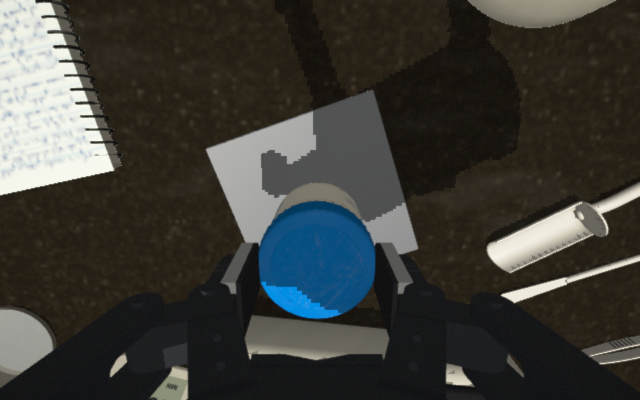

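The jar is centred over the mat, with the lid at (317,260) and the mat spanning (207–418, 90–260). I'll lower it and release.

>>> servo_tool(
  targets=[
    {"hand": 1,"x": 0,"y": 0,"z": 0.03,"roll": 0},
    {"hand": 1,"x": 0,"y": 0,"z": 0.05,"roll": 0},
    {"hand": 1,"x": 0,"y": 0,"z": 0.07,"roll": 0},
    {"hand": 1,"x": 0,"y": 0,"z": 0.08,"roll": 0},
    {"hand": 1,"x": 0,"y": 0,"z": 0.085,"roll": 0},
    {"hand": 1,"x": 0,"y": 0,"z": 0.088,"roll": 0},
    {"hand": 1,"x": 0,"y": 0,"z": 0.088,"roll": 0},
    {"hand": 1,"x": 0,"y": 0,"z": 0.088,"roll": 0},
  ],
)

```text
time: 8.8
tool_pos: [0.5505, 0.308, 0.0319]
tcp_rot: [0.0, 3.14, -0.0]
wrist_force: [-5.3, -3.1, 14.3]
width: 0.584
grip_force: 44.3
```

>>> servo_tool(
  targets=[
    {"hand": -1,"x": 0,"y": 0,"z": 0,"roll": 0},
    {"hand": -1,"x": 0,"y": 0,"z": 0,"roll": 0},
    {"hand": -1,"x": 0,"y": 0,"z": 0,"roll": 0},
    {"hand": -1,"x": 0,"y": 0,"z": 0,"roll": 0},
    {"hand": -1,"x": 0,"y": 0,"z": -0.02,"roll": 0},
    {"hand": -1,"x": 0,"y": 0,"z": -0.06,"roll": 0},
    {"hand": -1,"x": 0,"y": 0,"z": -0.12,"roll": 0},
    {"hand": -1,"x": 0,"y": 0,"z": -0.19,"roll": 0},
    {"hand": -1,"x": 0,"y": 0,"z": -0.26,"roll": 0},
    {"hand": -1,"x": 0,"y": 0,"z": -0.28,"roll": 0},
  ],
)

```text
time: 9.63
tool_pos: [0.5531, 0.3098, 0.1764]
tcp_rot: [0.0, 3.132, 0.007]
wrist_force: [0.6, 0.2, 2.0]
width: 1.002
grip_force: 0.0
```

```bash
python3 -c "
from h import *
im,_=wrist()"
```

```text
tcp [0.5531 0.3098 0.1764] w 1.002
blue [314.8 181.3] [284, 150, 62, 63, 3041] [0.5432 0.3088 0.09  ]
white [73.1 86.5] [0, 0, 171, 179, 23466] [0.4758 0.1409 0.088 ]
white [471.7 195.2] [440, 171, 65, 47, 1213] [0.5548 0.4283 0.088 ]
white [311.  293.6] [243, 275, 177, 88, 1143] [0.639  0.3054 0.088 ]
```

>>> servo_tool(
  targets=[
    {"hand": -1,"x": 0.01,"y": -0.05,"z": -0.04,"roll": 0},
    {"hand": -1,"x": 0.03,"y": -0.12,"z": -0.06,"roll": 0},
    {"hand": -1,"x": 0.05,"y": -0.2,"z": -0.06,"roll": 0},
    {"hand": -1,"x": 0.07,"y": -0.28,"z": -0.06,"roll": 0},
    {"hand": -1,"x": 0.09,"y": -0.36,"z": -0.06,"roll": 0},
    {"hand": -1,"x": 0.11,"y": -0.44,"z": -0.06,"roll": 0},
    {"hand": -1,"x": 0.13,"y": -0.52,"z": -0.06,"roll": 0},
    {"hand": -1,"x": 0.15,"y": -0.6,"z": -0.06,"roll": 0},
    {"hand": -1,"x": 0.17,"y": -0.68,"z": -0.06,"roll": 0},
    {"hand": -1,"x": 0.194,"y": -0.75,"z": -0.06,"roll": 0},
  ],
)

```text
time: 10.52
tool_pos: [0.4511, -0.0689, 0.1977]
tcp_rot: [-0.001, -3.14, 0.0]
wrist_force: [0.9, -0.2, -0.1]
width: 1.002
grip_force: 0.0
```

>>> servo_tool(
  targets=[
    {"hand": -1,"x": 0,"y": -0.06,"z": 0,"roll": 0},
    {"hand": -1,"x": 0,"y": -0.11,"z": 0,"roll": 0},
    {"hand": -1,"x": 0,"y": -0.15,"z": 0,"roll": 0},
    {"hand": -1,"x": 0,"y": -0.175,"z": 0,"roll": 0},
    {"hand": -1,"x": 0,"y": -0.18,"z": 0,"roll": 0},
    {"hand": -1,"x": 0,"y": -0.18,"z": 0,"roll": 0},
    {"hand": -1,"x": 0,"y": -0.18,"z": 0,"roll": 0},
    {"hand": -1,"x": 0,"y": -0.18,"z": 0,"roll": 0},
  ],
)

```text
time: 11.18
tool_pos: [0.4525, -0.1558, 0.1984]
tcp_rot: [0.002, -3.141, -0.001]
wrist_force: [-0.4, -0.1, 0.1]
width: 1.0
grip_force: 0.0
```

```bash
python3 -c "
from h import *
im,_=wrist('pics/w6.png')"
```

```text
tcp [ 0.4525 -0.1558  0.1984] w 1.0
red [315.  187.6] [286, 159, 59, 58, 2664] [ 0.4525 -0.1571  0.088 ]
red [147.3 274.7] [127, 255, 52, 46, 1257] [ 0.5314 -0.3047  0.088 ]
blue [196.8 192.4] [164, 161, 67, 64, 3286] [ 0.4561 -0.2537  0.09  ]
white [548.2 148. ] [468, 32, 159, 233, 29390] [0.42   0.0287 0.088 ]
white [265.  269.8] [246, 254, 38, 35, 765] [ 0.5267 -0.201   0.088 ]
```

View pics/w6.png

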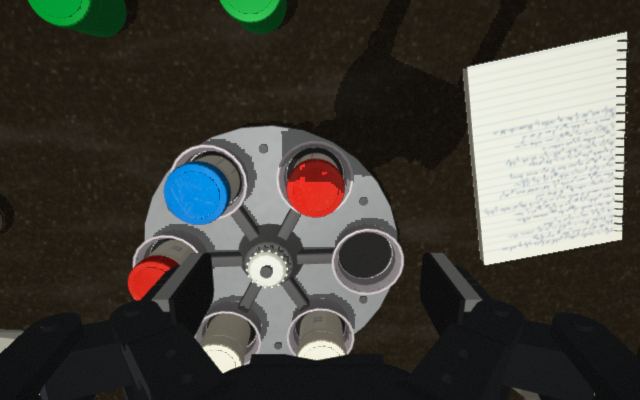

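Red is centred under the tool at (315,188), and the empty left bucket's rim is at about (367,260). Grip it, and measure the empty bucket's centre from this same picture.

>>> servo_tool(
  targets=[
    {"hand": -1,"x": 0,"y": -0.003,"z": 0.04,"roll": 0},
    {"hand": -1,"x": 0,"y": -0.003,"z": 0.09,"roll": 0},
    {"hand": -1,"x": 0,"y": -0.003,"z": 0.15,"roll": 0},
    {"hand": -1,"x": 0,"y": -0.003,"z": 0.21,"roll": 0},
    {"hand": -1,"x": 0,"y": -0.003,"z": 0.25,"roll": 0},
    {"hand": -1,"x": 0,"y": -0.003,"z": 0.27,"roll": 0},
    {"hand": -1,"x": 0,"y": -0.003,"z": 0.28,"roll": 0},
    {"hand": -1,"x": 0,"y": -0.003,"z": 0.28,"roll": 0},
    {"hand": -1,"x": 0,"y": -0.003,"z": 0.28,"roll": 0},
    {"hand": -1,"x": 0,"y": -0.003,"z": 0.28,"roll": 0},
  ],
  grip_force=30,
)

```text
time: 12.07
tool_pos: [0.4542, -0.159, 0.0605]
tcp_rot: [-0.0, 3.139, -0.002]
wrist_force: [1.4, 0.5, 0.2]
width: 1.004
grip_force: 0.0
```

>>> servo_tool(
  targets=[
    {"hand": -0.2,"x": 0,"y": 0,"z": 0,"roll": 0},
    {"hand": -0.2,"x": 0,"y": 0,"z": 0,"roll": 0},
    {"hand": -0.1,"x": 0,"y": 0,"z": 0,"roll": 0},
    {"hand": 0.0,"x": 0,"y": 0,"z": 0,"roll": 0},
    {"hand": 0.2,"x": 0,"y": 0,"z": 0,"roll": 0},
    {"hand": 0.4,"x": 0,"y": 0,"z": 0,"roll": 0},
    {"hand": 0.6,"x": 0,"y": 0,"z": 0,"roll": 0},
  ],
)

```text
time: 12.65
tool_pos: [0.4591, -0.1611, 0.0658]
tcp_rot: [0.0, 3.129, -0.008]
wrist_force: [-2.6, 1.6, 27.9]
width: 0.274
grip_force: 29.8
```

```bash
python3 - <<'E'
from h import *
T=np.eye(4);T[:3,:3]=R.from_rotvec([.002,-3.141,-.001]).as_matrix();T[:3,3]=[.4525,-.1558,.1984]
T=T@np.array(camera_info('wrist')['T_tool_cam'])
for n,uv in [('F rim',(367.5,261.5)),('E rim',(314,180)),('D rim',(208,184)),('A rim',(320.5,339))]: print(n,ray('wrist',uv,.052,T).round(4))
print('hub',ray('wrist',(267,268),.066,T).round(4))
# dark inside of F
im=cv2.imread('pics/w6.png');pts=[ray('wrist',uv,.052,T) for uv in [(332,261),(403,261),(367,230),(367,293)]];print(np.round(pts,4))
E
```

```text
F rim [ 0.5361 -0.1055  0.052 ]
E rim [ 0.4541 -0.1581  0.052 ]
D rim [ 0.4579 -0.256   0.052 ]
A rim [ 0.6252 -0.1514  0.052 ]
hub [ 0.536  -0.2025  0.066 ]
[[ 0.5355 -0.1405  0.052 ]
 [ 0.5355 -0.0706  0.052 ]
 [ 0.5031 -0.1073  0.052 ]
 [ 0.5709 -0.1046  0.052 ]]
```

The grip was too high and slid off the lid again. It only held on the blue because that jar is taller. I'll lift off, then grip about 9 mm lower.

>>> servo_tool(
  targets=[
    {"hand": 0.4,"x": 0,"y": 0,"z": -0.02,"roll": 0},
    {"hand": 0.4,"x": 0,"y": 0,"z": -0.04,"roll": 0},
    {"hand": 0.4,"x": 0,"y": 0,"z": -0.06,"roll": 0},
    {"hand": 0.4,"x": 0,"y": 0,"z": -0.09,"roll": 0},
    {"hand": 0.4,"x": 0,"y": 0,"z": -0.13,"roll": 0},
    {"hand": 0,"x": 0,"y": 0,"z": -0.18,"roll": 0},
    {"hand": -1,"x": 0,"y": 0,"z": -0.23,"roll": 0},
    {"hand": -1,"x": 0,"y": 0,"z": -0.27,"roll": 0},
    {"hand": -1,"x": 0,"y": 0,"z": -0.28,"roll": 0},
    {"hand": -1,"x": 0,"y": 0,"z": -0.28,"roll": 0},
  ],
)

```text
time: 13.48
tool_pos: [0.4536, -0.159, 0.2006]
tcp_rot: [0.0, 3.138, -0.002]
wrist_force: [0.3, -1.3, -0.3]
width: 0.981
grip_force: 0.0
```

>>> servo_tool(
  targets=[
    {"hand": -1,"x": 0,"y": 0,"z": 0,"roll": 0},
    {"hand": -1,"x": 0,"y": 0,"z": 0,"roll": 0},
    {"hand": -1,"x": 0,"y": 0,"z": 0,"roll": 0},
  ],
)

```text
time: 13.73
tool_pos: [0.4512, -0.158, 0.1967]
tcp_rot: [-0.0, -3.138, -0.002]
wrist_force: [-0.7, 0.9, 0.8]
width: 0.999
grip_force: 0.0
```

```bash
python3 -c "
from h import *
im,_=wrist('pics/w7.png')"
```

```text
tcp [ 0.4512 -0.158   0.1967] w 0.999
red [317.9 190.3] [289, 161, 58, 59, 2682] [ 0.4528 -0.1568  0.088 ]
red [147.6 276.5] [128, 258, 50, 43, 1075] [ 0.5302 -0.3057  0.088 ]
blue [198.8 195. ] [166, 163, 67, 64, 3308] [ 0.456  -0.2537  0.09  ]
white [550.8 149.8] [470, 34, 160, 233, 29529] [0.4199 0.028  0.088 ]
white [267.1 272.5] [248, 257, 38, 34, 788] [ 0.5266 -0.2011  0.088 ]
```

View pics/w7.png

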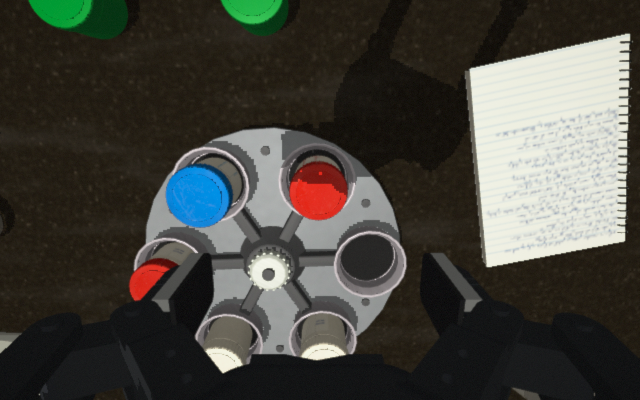

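The red jar is back upright in its bucket, lid at (318,190). Retrying lower.

>>> servo_tool(
  targets=[
    {"hand": -1,"x": 0,"y": 0.002,"z": 0.05,"roll": 0},
    {"hand": -1,"x": 0,"y": 0.002,"z": 0.11,"roll": 0},
    {"hand": -1,"x": 0,"y": 0.002,"z": 0.17,"roll": 0},
    {"hand": -1,"x": 0,"y": 0.002,"z": 0.22,"roll": 0},
    {"hand": -1,"x": 0,"y": 0.002,"z": 0.26,"roll": 0},
    {"hand": -1,"x": 0,"y": 0.002,"z": 0.28,"roll": 0},
    {"hand": -1,"x": 0,"y": 0.002,"z": 0.29,"roll": 0},
    {"hand": -1,"x": 0,"y": 0.002,"z": 0.294,"roll": 0},
    {"hand": -1,"x": 0,"y": 0.002,"z": 0.294,"roll": 0},
    {"hand": -1,"x": 0,"y": 0.002,"z": 0.294,"roll": 0},
  ],
)

```text
time: 14.62
tool_pos: [0.4537, -0.158, 0.053]
tcp_rot: [0.0, 3.14, -0.001]
wrist_force: [-0.1, -0.6, 0.3]
width: 1.003
grip_force: 0.0
```

>>> servo_tool(
  targets=[
    {"hand": -0.2,"x": 0,"y": 0,"z": 0,"roll": 0},
    {"hand": -0.2,"x": 0,"y": 0,"z": 0,"roll": 0},
    {"hand": -0.15,"x": 0,"y": 0,"z": 0,"roll": 0},
    {"hand": -0.1,"x": 0,"y": 0,"z": 0,"roll": 0},
  ],
)

```text
time: 14.95
tool_pos: [0.4535, -0.1577, 0.0529]
tcp_rot: [0.001, 3.14, -0.001]
wrist_force: [-0.0, 0.5, 2.6]
width: 0.558
grip_force: 27.8
```

>>> servo_tool(
  targets=[
    {"hand": 0.0,"x": 0,"y": 0,"z": 0,"roll": 0},
    {"hand": 0.2,"x": 0,"y": 0,"z": 0,"roll": 0},
    {"hand": 0.4,"x": 0,"y": 0,"z": 0,"roll": 0},
  ],
)

```text
time: 15.2
tool_pos: [0.4535, -0.1577, 0.0529]
tcp_rot: [0.0, 3.14, -0.001]
wrist_force: [-0.9, 1.1, 5.8]
width: 0.558
grip_force: 30.1
```

Held at the right lid width. I'll lift it and carry it to the left bucket.

>>> servo_tool(
  targets=[
    {"hand": 1,"x": 0,"y": 0,"z": -0.01,"roll": 0},
    {"hand": 1,"x": 0,"y": 0,"z": -0.04,"roll": 0},
    {"hand": 1,"x": 0,"y": 0,"z": -0.09,"roll": 0},
    {"hand": 1,"x": 0,"y": 0,"z": -0.14,"roll": 0},
    {"hand": 1,"x": -0.03,"y": 0.02,"z": -0.16,"roll": 0},
    {"hand": 1,"x": -0.08,"y": 0.05,"z": -0.16,"roll": 0},
    {"hand": 1,"x": -0.12,"y": 0.075,"z": -0.16,"roll": 0},
    {"hand": 1,"x": -0.15,"y": 0.094,"z": -0.16,"roll": 0},
    {"hand": 1,"x": -0.166,"y": 0.104,"z": -0.16,"roll": 0},
    {"hand": 1,"x": -0.166,"y": 0.104,"z": -0.16,"roll": 0},
  ],
  grip_force=40,
)

```text
time: 16.03
tool_pos: [0.5366, -0.1046, 0.1316]
tcp_rot: [0.002, -3.142, -0.0]
wrist_force: [0.2, 1.2, -1.0]
width: 0.553
grip_force: 41.3
```

>>> servo_tool(
  targets=[
    {"hand": 1,"x": 0,"y": 0,"z": 0,"roll": 0},
    {"hand": 1,"x": 0,"y": 0,"z": 0,"roll": 0},
    {"hand": 1,"x": 0,"y": 0,"z": 0,"roll": 0},
  ],
)

```text
time: 16.28
tool_pos: [0.5344, -0.106, 0.1314]
tcp_rot: [-0.001, -3.14, 0.0]
wrist_force: [-0.2, 0.2, 0.0]
width: 0.551
grip_force: 41.3
```

```bash
python3 -c "
from h import *
im,_=wrist('pics/w8.png')"
```

```text
tcp [ 0.5344 -0.106   0.1314] w 0.551
red [ 28.8 221.7] [0, 184, 66, 76, 4111] [ 0.5402 -0.2901  0.088 ]
red [316.7 266.8] [261, 210, 112, 113, 10074] [ 0.5722 -0.1061  0.088 ]
blue [60.7 85.4] [9, 38, 105, 96, 7817] [ 0.4574 -0.252   0.09  ]
white [547.1  98.1] [455, 0, 185, 213, 32737] [0.4647 0.0281 0.088 ]
white [239.9  80.3] [187, 25, 105, 110, 678] [ 0.4546 -0.1501  0.088 ]
white [177.  208.8] [152, 187, 50, 46, 1425] [ 0.5318 -0.1945  0.088 ]
white [266.5 332.3] [249, 305, 37, 49, 1334] [ 0.6226 -0.1414  0.088 ]
```

View pics/w8.png

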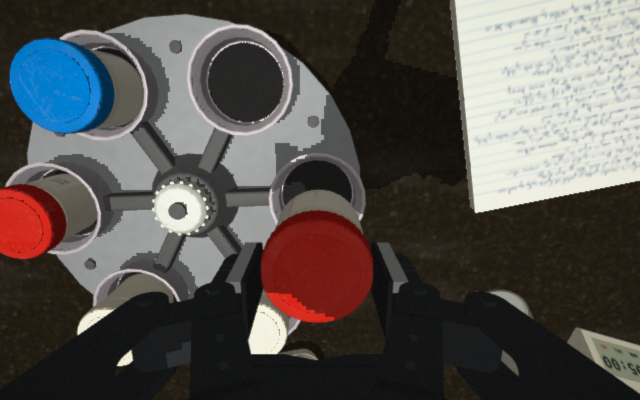

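The red jar hangs straight at (317,267) above the left bucket's rim at about (317,200). The emptied bucket is at (241,79). I'll lower it and release.

>>> servo_tool(
  targets=[
    {"hand": 1,"x": -0.002,"y": 0.001,"z": 0.03,"roll": 0},
    {"hand": 1,"x": -0.002,"y": 0.001,"z": 0.06,"roll": 0},
    {"hand": 1,"x": -0.002,"y": 0.001,"z": 0.09,"roll": 0},
    {"hand": 1,"x": -0.002,"y": 0.001,"z": 0.115,"roll": 0},
    {"hand": 1,"x": -0.002,"y": 0.001,"z": 0.135,"roll": 0},
    {"hand": 1,"x": -0.002,"y": 0.001,"z": 0.148,"roll": 0},
    {"hand": 1,"x": -0.002,"y": 0.001,"z": 0.154,"roll": 0},
    {"hand": 1,"x": -0.002,"y": 0.001,"z": 0.156,"roll": 0},
    {"hand": 1,"x": -0.002,"y": 0.001,"z": 0.156,"roll": 0},
  ],
)

```text
time: 17.08
tool_pos: [0.5369, -0.1051, 0.054]
tcp_rot: [0.0, 3.141, -0.0]
wrist_force: [-0.2, 0.2, -2.4]
width: 0.549
grip_force: 41.3
```

```bash
python3 - <<'E'
from h import *
s=bot.read_state();print(s['wrist_force'],s['tool_pos'])
T=np.eye(4);T[:3,:3]=R.from_rotvec([-.001,-3.14,0]).as_matrix();T[:3,3]=[.5344,-.106,.1314]
T=T@np.array(camera_info('wrist')['T_tool_cam'])
print(ray('wrist',(240.5,78.5),.052,T).round(4),ray('wrist',(179,209),.066,T).round(4))
E
```

```text
[-0.1905572   0.22563687 -2.40319842] [ 0.53685166 -0.10510593  0.05397964]
[ 0.4514 -0.1571  0.052 ] [ 0.5386 -0.2023  0.066 ]
```

>>> servo_tool(
  targets=[
    {"hand": 0,"x": 0,"y": 0,"z": 0.001,"roll": 0},
    {"hand": -1,"x": 0,"y": 0,"z": 0.001,"roll": 0},
    {"hand": -1,"x": 0,"y": 0,"z": 0.001,"roll": 0},
    {"hand": -1,"x": 0,"y": 0,"z": 0.001,"roll": 0},
    {"hand": -1,"x": 0,"y": 0,"z": -0.02,"roll": 0},
    {"hand": -1,"x": 0,"y": 0,"z": -0.07,"roll": 0},
    {"hand": -1,"x": 0,"y": 0,"z": -0.13,"roll": 0},
    {"hand": -1,"x": 0,"y": 0,"z": -0.2,"roll": 0},
    {"hand": -1,"x": 0,"y": 0,"z": -0.26,"roll": 0},
    {"hand": -1,"x": 0,"y": 0,"z": -0.29,"roll": 0},
  ],
)

```text
time: 17.92
tool_pos: [0.5391, -0.1056, 0.2049]
tcp_rot: [0.0, 3.134, -0.003]
wrist_force: [2.6, -0.1, 0.4]
width: 1.001
grip_force: 0.0
```

>>> servo_tool(
  targets=[
    {"hand": -1,"x": -0.05,"y": -0.03,"z": 0,"roll": 0},
    {"hand": -1,"x": -0.1,"y": -0.05,"z": 0,"roll": 0},
    {"hand": -1,"x": -0.15,"y": -0.08,"z": 0,"roll": 0},
    {"hand": -1,"x": -0.174,"y": -0.092,"z": 0,"roll": 0},
    {"hand": -1,"x": -0.174,"y": -0.092,"z": 0,"roll": 0},
    {"hand": -1,"x": -0.174,"y": -0.092,"z": 0,"roll": 0},
    {"hand": -1,"x": -0.174,"y": -0.092,"z": 0,"roll": 0},
    {"hand": -1,"x": -0.174,"y": -0.092,"z": 0,"roll": 0},
  ],
)

```text
time: 18.58
tool_pos: [0.6227, -0.1505, 0.199]
tcp_rot: [0.0, -3.141, -0.0]
wrist_force: [0.6, -0.4, -0.6]
width: 1.002
grip_force: 0.0
```

```bash
python3 -c "
from h import *
im,_=wrist('pics/w9.png')"
```

```text
tcp [ 0.6227 -0.1505  0.199 ] w 1.002
red [377.1  78.9] [345, 46, 65, 67, 3324] [ 0.5382 -0.1046  0.088 ]
red [122.9  84.3] [88, 51, 71, 67, 3711] [ 0.542  -0.2977  0.088 ]
white [562.2  46.2] [495, 0, 145, 105, 11860] [0.5152 0.0314 0.088 ]
white [251.   82.6] [229, 62, 43, 42, 1148] [ 0.5408 -0.2003  0.088 ]
white [194.  192.3] [166, 166, 57, 54, 2400] [ 0.6267 -0.2517  0.088 ]
white [313.4 195.9] [277, 166, 76, 49, 1640] [ 0.6299 -0.1531  0.088 ]
white [331.3 276.5] [293, 245, 76, 69, 3435] [ 0.7037 -0.1375  0.088 ]
white [625.3 332.2] [601, 319, 39, 36, 633] [0.7613 0.1363 0.088 ]
```

View pics/w9.png

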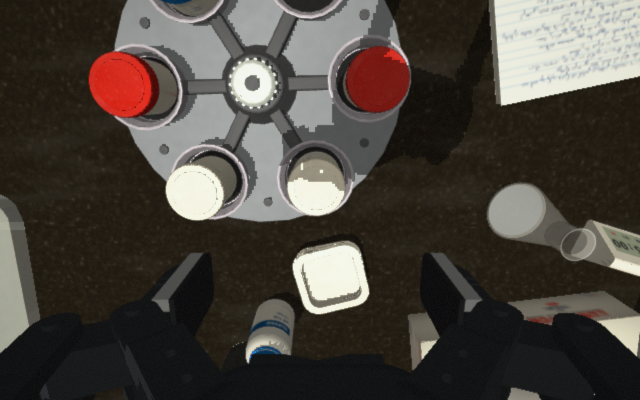

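The placed red sits down in the left bucket at (377,79). The white lid to take is at about (316,185), right under the tool.

>>> servo_tool(
  targets=[
    {"hand": -1,"x": 0.003,"y": -0.001,"z": 0.05,"roll": 0},
    {"hand": -1,"x": 0.003,"y": -0.001,"z": 0.11,"roll": 0},
    {"hand": -1,"x": 0.003,"y": -0.001,"z": 0.17,"roll": 0},
    {"hand": -1,"x": 0.003,"y": -0.001,"z": 0.22,"roll": 0},
    {"hand": -1,"x": 0.003,"y": -0.001,"z": 0.26,"roll": 0},
    {"hand": -1,"x": 0.003,"y": -0.001,"z": 0.28,"roll": 0},
    {"hand": -1,"x": 0.003,"y": -0.001,"z": 0.29,"roll": 0},
    {"hand": -1,"x": 0.003,"y": -0.001,"z": 0.293,"roll": 0},
    {"hand": -1,"x": 0.003,"y": -0.001,"z": 0.293,"roll": 0},
    {"hand": -1,"x": 0.003,"y": -0.001,"z": 0.293,"roll": 0},
  ],
  grip_force=30,
)

```text
time: 19.47
tool_pos: [0.6234, -0.1519, 0.0541]
tcp_rot: [0.0, 3.139, -0.001]
wrist_force: [-0.2, 0.6, 0.2]
width: 1.001
grip_force: 0.0
```

>>> servo_tool(
  targets=[
    {"hand": -0.2,"x": 0,"y": 0,"z": 0,"roll": 0},
    {"hand": -0.2,"x": 0,"y": 0,"z": 0,"roll": 0},
    {"hand": -0.15,"x": 0,"y": 0,"z": 0,"roll": 0},
    {"hand": -0.1,"x": 0,"y": 0,"z": 0,"roll": 0},
    {"hand": 0.0,"x": 0,"y": 0,"z": 0,"roll": 0},
    {"hand": 0.1,"x": 0,"y": 0,"z": 0,"roll": 0},
  ],
)

```text
time: 19.97
tool_pos: [0.6229, -0.1517, 0.0535]
tcp_rot: [0.0, 3.14, -0.001]
wrist_force: [-1.2, 0.5, 6.0]
width: 0.556
grip_force: 30.3
```

>>> servo_tool(
  targets=[
    {"hand": 1,"x": 0,"y": 0,"z": -0.01,"roll": 0},
    {"hand": 1,"x": 0,"y": 0,"z": -0.04,"roll": 0},
    {"hand": 1,"x": 0,"y": 0,"z": -0.1,"roll": 0},
    {"hand": 1,"x": 0,"y": 0,"z": -0.17,"roll": 0},
    {"hand": 1,"x": 0,"y": 0,"z": -0.23,"roll": 0},
    {"hand": 1,"x": 0.04,"y": 0,"z": -0.24,"roll": 0},
    {"hand": 1,"x": 0.1,"y": -0.004,"z": -0.24,"roll": 0},
    {"hand": 1,"x": 0.17,"y": -0.008,"z": -0.24,"roll": 0},
    {"hand": 1,"x": 0.24,"y": -0.011,"z": -0.24,"roll": 0},
    {"hand": 1,"x": 0.29,"y": -0.011,"z": -0.24,"roll": 0},
  ],
  grip_force=40,
)

```text
time: 20.8
tool_pos: [0.4738, -0.1567, 0.1714]
tcp_rot: [-0.0, -3.139, -0.001]
wrist_force: [-0.4, 0.5, -0.4]
width: 0.548
grip_force: 41.3
```

>>> servo_tool(
  targets=[
    {"hand": 1,"x": 0.03,"y": 0,"z": 0,"roll": 0},
    {"hand": 1,"x": 0.045,"y": 0,"z": 0,"roll": 0},
    {"hand": 1,"x": 0.049,"y": 0,"z": 0.02,"roll": 0},
    {"hand": 1,"x": 0.049,"y": 0,"z": 0.06,"roll": 0},
    {"hand": 1,"x": 0.049,"y": 0,"z": 0.08,"roll": 0},
    {"hand": 1,"x": 0.049,"y": 0,"z": 0.08,"roll": 0},
    {"hand": 1,"x": 0.049,"y": 0,"z": 0.08,"roll": 0},
    {"hand": 1,"x": 0.049,"y": 0,"z": 0.08,"roll": 0},
  ],
)

```text
time: 21.47
tool_pos: [0.4533, -0.157, 0.1324]
tcp_rot: [0.0, -3.142, -0.0]
wrist_force: [0.5, 0.1, -0.8]
width: 0.543
grip_force: 41.3
```

```bash
python3 -c "
from h import *
im,_=wrist('pics/w10.png')"
```

```text
tcp [ 0.4533 -0.157   0.1324] w 0.543
red [102.1 309. ] [80, 293, 54, 40, 861] [ 0.5235 -0.3055  0.088 ]
red [370.4 326.2] [356, 294, 30, 61, 1147] [ 0.5374 -0.1194  0.088 ]
blue [165.  216.4] [122, 176, 87, 82, 5509] [ 0.4555 -0.2532  0.09  ]
white [575.2 160.6] [506, 28, 134, 268, 30571] [0.4203 0.0013 0.088 ]
white [284.4 308.2] [253, 291, 80, 39, 1207] [ 0.523  -0.1794  0.088 ]
```

View pics/w10.png

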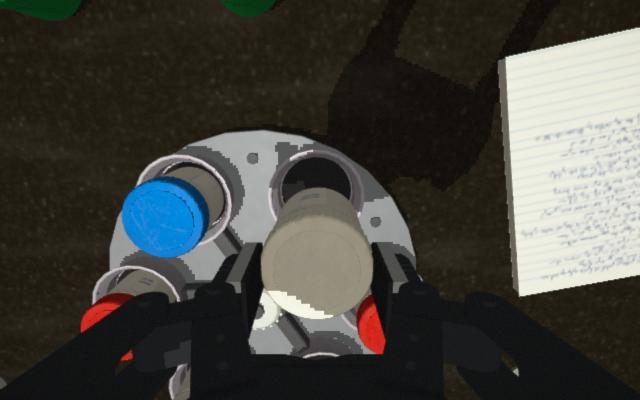

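The white jar hangs straight at (317,265) over the near-left bucket's opening at (317,187). I'll lower it and release.

>>> servo_tool(
  targets=[
    {"hand": 1,"x": 0,"y": 0,"z": 0.03,"roll": 0},
    {"hand": 1,"x": 0,"y": 0,"z": 0.06,"roll": 0},
    {"hand": 1,"x": 0,"y": 0,"z": 0.09,"roll": 0},
    {"hand": 1,"x": 0,"y": 0,"z": 0.115,"roll": 0},
    {"hand": 1,"x": 0,"y": 0,"z": 0.135,"roll": 0},
    {"hand": 1,"x": 0,"y": 0,"z": 0.148,"roll": 0},
    {"hand": 1,"x": 0,"y": 0,"z": 0.154,"roll": 0},
    {"hand": 1,"x": 0,"y": 0,"z": 0.157,"roll": 0},
    {"hand": 1,"x": 0,"y": 0,"z": 0.157,"roll": 0},
    {"hand": 1,"x": 0,"y": 0,"z": 0.157,"roll": 0},
  ],
)

```text
time: 22.35
tool_pos: [0.4532, -0.1572, 0.0545]
tcp_rot: [0.0, 3.14, -0.001]
wrist_force: [-0.0, 0.7, -1.1]
width: 0.55
grip_force: 41.3
```

>>> servo_tool(
  targets=[
    {"hand": 0,"x": 0,"y": 0,"z": 0.001,"roll": 0},
    {"hand": -1,"x": 0,"y": 0,"z": 0.001,"roll": 0},
    {"hand": -1,"x": 0,"y": 0,"z": 0.001,"roll": 0},
    {"hand": -1,"x": 0,"y": 0,"z": 0.001,"roll": 0},
    {"hand": -1,"x": 0,"y": 0,"z": -0.02,"roll": 0},
    {"hand": -1,"x": 0,"y": 0,"z": -0.07,"roll": 0},
    {"hand": -1,"x": 0,"y": 0,"z": -0.13,"roll": 0},
    {"hand": -1,"x": 0,"y": 0,"z": -0.2,"roll": 0},
    {"hand": -1,"x": 0,"y": 0,"z": -0.26,"roll": 0},
    {"hand": -1,"x": 0,"y": 0,"z": -0.29,"roll": 0},
  ],
)

```text
time: 23.18
tool_pos: [0.4548, -0.1579, 0.2045]
tcp_rot: [0.0, 3.135, -0.004]
wrist_force: [-0.1, -0.7, 0.5]
width: 1.002
grip_force: 0.0
```

>>> servo_tool(
  targets=[
    {"hand": -1,"x": -0.01,"y": 0.05,"z": 0,"roll": 0},
    {"hand": -1,"x": -0.03,"y": 0.12,"z": 0,"roll": 0},
    {"hand": -1,"x": -0.05,"y": 0.2,"z": 0,"roll": 0},
    {"hand": -1,"x": -0.07,"y": 0.28,"z": 0,"roll": 0},
    {"hand": -1,"x": -0.09,"y": 0.36,"z": 0,"roll": 0},
    {"hand": -1,"x": -0.11,"y": 0.44,"z": 0,"roll": 0},
    {"hand": -1,"x": -0.13,"y": 0.52,"z": 0,"roll": 0},
    {"hand": -1,"x": -0.15,"y": 0.6,"z": 0,"roll": 0},
    {"hand": -1,"x": -0.17,"y": 0.68,"z": 0,"roll": 0},
    {"hand": -1,"x": -0.195,"y": 0.75,"z": 0,"roll": 0},
  ],
)

```text
time: 24.02
tool_pos: [0.55, 0.2208, 0.1999]
tcp_rot: [-0.001, 3.141, 0.001]
wrist_force: [0.5, -1.4, 0.4]
width: 1.0
grip_force: 0.0
```

>>> servo_tool(
  targets=[
    {"hand": -1,"x": 0,"y": 0.06,"z": 0,"roll": 0},
    {"hand": -1,"x": 0,"y": 0.11,"z": 0,"roll": 0},
    {"hand": -1,"x": 0,"y": 0.15,"z": 0,"roll": 0},
    {"hand": -1,"x": 0,"y": 0.175,"z": 0,"roll": 0},
    {"hand": -1,"x": 0,"y": 0.18,"z": 0,"roll": 0},
    {"hand": -1,"x": 0,"y": 0.18,"z": 0,"roll": 0},
    {"hand": -1,"x": 0,"y": 0.18,"z": 0,"roll": 0},
    {"hand": -1,"x": 0,"y": 0.18,"z": 0,"roll": 0},
  ],
)

```text
time: 24.68
tool_pos: [0.5503, 0.3066, 0.1989]
tcp_rot: [-0.002, -3.142, 0.001]
wrist_force: [-0.1, -0.7, -0.3]
width: 0.995
grip_force: 0.0
```

```bash
python3 -c "
from h import *
im,T=wrist()
for c,st in blobs(im,(95,130,60),(120,255,255),600,(0,0,640,400)): print(c,st,ray('wrist',c,.062,T))"
```

```text
tcp [0.5503 0.3066 0.1989] w 0.995
blue [319.1 180. ] [291, 151, 57, 58, 2608] [0.5436 0.3085 0.09  ]
white [85.1 83. ] [0, 0, 185, 178, 24161] [0.4684 0.131  0.088 ]
white [466.2 194.1] [436, 172, 62, 43, 1014] [0.5562 0.4302 0.088 ]
white [316.3 285.8] [251, 268, 168, 84, 943] [0.6405 0.3061 0.088 ]
[319.05751534 180.00843558] [ 291  151   57   58 2608] [0.54981529 0.30873941 0.062     ]
```

>>> servo_tool(
  targets=[
    {"hand": -1,"x": 0,"y": 0.004,"z": 0.07,"roll": 0},
    {"hand": -1,"x": 0,"y": 0.004,"z": 0.14,"roll": 0},
    {"hand": -1,"x": 0,"y": 0.004,"z": 0.21,"roll": 0},
    {"hand": -1,"x": 0,"y": 0.004,"z": 0.27,"roll": 0},
    {"hand": -1,"x": 0,"y": 0.004,"z": 0.31,"roll": 0},
    {"hand": -1,"x": 0,"y": 0.004,"z": 0.33,"roll": 0},
    {"hand": -1,"x": 0,"y": 0.004,"z": 0.342,"roll": 0},
    {"hand": -1,"x": 0,"y": 0.004,"z": 0.346,"roll": 0},
    {"hand": -1,"x": 0,"y": 0.004,"z": 0.346,"roll": 0},
    {"hand": -1,"x": 0,"y": 0.004,"z": 0.346,"roll": 0},
  ],
  grip_force=30,
)

```text
time: 25.57
tool_pos: [0.5517, 0.3105, 0.0277]
tcp_rot: [0.001, 3.139, 0.002]
wrist_force: [0.0, 0.2, 0.7]
width: 1.001
grip_force: 0.0
```

>>> servo_tool(
  targets=[
    {"hand": -0.2,"x": 0,"y": 0,"z": 0,"roll": 0},
    {"hand": -0.2,"x": 0,"y": 0,"z": 0,"roll": 0},
    {"hand": -0.2,"x": 0,"y": 0,"z": 0,"roll": 0},
    {"hand": -0.15,"x": 0,"y": 0,"z": 0,"roll": 0},
    {"hand": -0.1,"x": 0,"y": 0,"z": 0,"roll": 0},
    {"hand": 0.1,"x": 0,"y": 0,"z": 0,"roll": 0},
  ],
)

```text
time: 26.07
tool_pos: [0.5511, 0.3104, 0.0273]
tcp_rot: [0.0, 3.14, 0.001]
wrist_force: [-0.1, -1.9, 5.6]
width: 0.602
grip_force: 31.0
```

>>> servo_tool(
  targets=[
    {"hand": 1,"x": 0,"y": 0,"z": -0.01,"roll": 0},
    {"hand": 1,"x": 0,"y": 0,"z": -0.05,"roll": 0},
    {"hand": 1,"x": 0,"y": 0,"z": -0.12,"roll": 0},
    {"hand": 1,"x": 0,"y": 0,"z": -0.2,"roll": 0},
    {"hand": 1,"x": 0,"y": 0,"z": -0.28,"roll": 0},
    {"hand": 1,"x": 0,"y": -0.03,"z": -0.33,"roll": 0},
    {"hand": 1,"x": 0,"y": -0.1,"z": -0.34,"roll": 0},
    {"hand": 1,"x": 0,"y": -0.17,"z": -0.34,"roll": 0},
    {"hand": 1,"x": 0,"y": -0.24,"z": -0.34,"roll": 0},
    {"hand": 1,"x": 0,"y": -0.31,"z": -0.34,"roll": 0},
  ],
  grip_force=40,
)

```text
time: 26.9
tool_pos: [0.5496, 0.1538, 0.196]
tcp_rot: [-0.001, 3.141, 0.0]
wrist_force: [0.2, 0.1, -1.6]
width: 0.595
grip_force: 42.0
```

>>> servo_tool(
  targets=[
    {"hand": 1,"x": 0,"y": -0.07,"z": 0,"roll": 0},
    {"hand": 1,"x": 0,"y": -0.14,"z": 0,"roll": 0},
    {"hand": 1,"x": -0.02,"y": -0.21,"z": 0,"roll": 0},
    {"hand": 1,"x": -0.05,"y": -0.28,"z": 0,"roll": 0},
    {"hand": 1,"x": -0.08,"y": -0.35,"z": 0,"roll": 0},
    {"hand": 1,"x": -0.11,"y": -0.42,"z": 0,"roll": 0},
    {"hand": 1,"x": -0.13,"y": -0.49,"z": 0,"roll": 0},
    {"hand": 1,"x": -0.146,"y": -0.55,"z": 0,"roll": 0},
    {"hand": 1,"x": -0.146,"y": -0.59,"z": 0,"roll": 0},
    {"hand": 1,"x": -0.146,"y": -0.61,"z": 0,"roll": 0},
  ],
)

```text
time: 27.73
tool_pos: [0.6228, -0.1529, 0.1951]
tcp_rot: [-0.004, -3.141, 0.001]
wrist_force: [0.1, -0.9, -0.6]
width: 0.595
grip_force: 42.0
```

>>> servo_tool(
  targets=[
    {"hand": 1,"x": 0,"y": -0.004,"z": 0.03,"roll": 0},
    {"hand": 1,"x": 0,"y": -0.004,"z": 0.07,"roll": 0},
    {"hand": 1,"x": 0,"y": -0.004,"z": 0.1,"roll": 0},
    {"hand": 1,"x": 0,"y": -0.004,"z": 0.12,"roll": 0},
    {"hand": 1,"x": 0,"y": -0.004,"z": 0.12,"roll": 0},
    {"hand": 1,"x": 0,"y": -0.004,"z": 0.12,"roll": 0},
    {"hand": 1,"x": 0,"y": -0.004,"z": 0.12,"roll": 0},
    {"hand": 1,"x": 0,"y": -0.004,"z": 0.12,"roll": 0},
  ],
)

```text
time: 28.4
tool_pos: [0.6242, -0.1519, 0.1374]
tcp_rot: [-0.0, 3.139, -0.001]
wrist_force: [0.6, 0.6, -0.8]
width: 0.595
grip_force: 42.0
```

```bash
python3 - <<'E'
from h import *
im,T=wrist('pics/w11.png')
# lid in hand and hub
s=bot.read_state()
for c,st in blobs(im,(95,130,60),(120,255,255),3000,(200,150,450,400)): print('held lid',ray('wrist',c,s['tool_pos'][2]+.0347,T))
# bucket A rim: bright pixels near expected place
h=camera_info('wrist');Ti=np.linalg.inv(T)
def proj(p): q=Ti@np.append(p,1);return (h['fx']*q[0]/q[2]+h['cx'],h['fy']*q[1]/q[2]+h['cy'])
print('expect rim centre',proj([.6225,-.1513,.052]),'left',proj([.6225,-.1863,.052]),'right',proj([.6225,-.1163,.052]),'near',proj([.5875,-.1513,.052]))
g=cv2.cvtColor(im,cv2.COLOR_RGB2GRAY)
for d in (-30,-15,0,15,30):
    u0,v0=proj([.6225-.0,-.1513,.052]);v=int(v0+d);print(v,[int(x) for x in np.where(g[v]>150)[0] if abs(x-u0)<75])
E
```

```text
tcp [ 0.6242 -0.1519  0.1374] w 0.595
red [397.7  69.2] [356, 26, 84, 87, 5708] [ 0.5382 -0.1047  0.088 ]
red [70.2 76. ] [24, 32, 95, 87, 6394] [ 0.5419 -0.2969  0.088 ]
blue [316.  263.5] [256, 203, 122, 121, 11653] [ 0.6617 -0.1525  0.09  ]
white [586.7  47.5] [540, 0, 100, 104, 8597] [0.5264 0.0035 0.088 ]
white [236.1  75.1] [208, 49, 55, 53, 1844] [ 0.5414 -0.1994  0.088 ]
white [164.3 213.1] [129, 180, 72, 67, 3732] [ 0.6266 -0.2516  0.088 ]
white [344.9 326.9] [297, 292, 83, 58, 1579] [ 0.7127 -0.1318  0.088 ]
held lid [ 0.62125493 -0.15243682  0.17212798]
expect rim centre (np.float64(317.6478924872877), np.float64(192.97582181770818)) left (np.float64(270.96319712132606), np.float64(192.9865916337486)) right (np.float64(364.3267382720019), np.float64(192.96505335112315)) near (np.float64(317.68736485375746), np.float64(146.1326618013207))
162 [243, 244, 245, 246, 247, 248, 249, 250, 251, 252, 253, 254, 255, 256, 257, 258, 259, 260, 261, 262, 263, 264, 265, 266, 267, 268, 269, 270, 271, 272, 273, 274, 275, 276]
177 [244, 245, 246, 247, 248, 249, 250, 251, 252, 253, 254, 255, 256, 257, 258, 259, 260, 261, 262, 263, 264, 265, 266, 267, 268, 269, 270, 271]
192 [245, 246, 247, 248, 249, 250, 251, 252, 253, 254, 255, 256, 257, 258, 259, 260, 261, 262, 263, 264, 265, 266, 267, 268, 269, 270, 271, 272]
207 [243, 244, 245, 246, 247, 248, 249, 250, 251, 252, 253, 254, 255, 256, 257, 258, 259, 260, 261, 262, 263, 264, 265, 266, 267, 268, 269, 270, 271, 272, 273, 274]
222 [243, 244, 245, 246, 247, 248, 249, 250, 251, 252, 253, 254, 265, 266, 267, 268]
```

>>> servo_tool(
  targets=[
    {"hand": 1,"x": -0.004,"y": 0.001,"z": 0.03,"roll": 0},
    {"hand": 1,"x": -0.004,"y": 0.001,"z": 0.06,"roll": 0},
    {"hand": 1,"x": -0.004,"y": 0.001,"z": 0.09,"roll": 0},
    {"hand": 1,"x": -0.004,"y": 0.001,"z": 0.115,"roll": 0},
    {"hand": 1,"x": -0.004,"y": 0.001,"z": 0.135,"roll": 0},
    {"hand": 1,"x": -0.004,"y": 0.001,"z": 0.15,"roll": 0},
    {"hand": 1,"x": -0.004,"y": 0.001,"z": 0.16,"roll": 0},
    {"hand": 1,"x": -0.004,"y": 0.001,"z": 0.163,"roll": 0},
    {"hand": 1,"x": -0.004,"y": 0.001,"z": 0.163,"roll": 0},
    {"hand": 1,"x": -0.004,"y": 0.001,"z": 0.163,"roll": 0},
  ],
)

```text
time: 29.28
tool_pos: [0.6257, -0.1516, 0.0556]
tcp_rot: [0.0, 3.141, -0.0]
wrist_force: [-1.8, 1.0, 4.7]
width: 0.595
grip_force: 42.4
```

On the floor. I'll release, rise and move clear for a final look.

>>> servo_tool(
  targets=[
    {"hand": 0,"x": 0,"y": 0,"z": 0,"roll": 0},
    {"hand": -1,"x": 0,"y": 0,"z": 0,"roll": 0},
    {"hand": -1,"x": 0,"y": 0,"z": 0,"roll": 0},
    {"hand": -1,"x": 0,"y": 0,"z": 0,"roll": 0},
    {"hand": -1,"x": 0,"y": 0,"z": -0.02,"roll": 0},
    {"hand": -1,"x": 0,"y": 0,"z": -0.07,"roll": 0},
    {"hand": -1,"x": 0,"y": 0,"z": -0.13,"roll": 0},
    {"hand": -1,"x": 0,"y": 0,"z": -0.2,"roll": 0},
    {"hand": -1,"x": 0,"y": 0,"z": -0.26,"roll": 0},
    {"hand": -1,"x": 0,"y": 0,"z": -0.3,"roll": 0},
  ],
)

```text
time: 30.12
tool_pos: [0.6267, -0.152, 0.2092]
tcp_rot: [0.0, 3.136, -0.002]
wrist_force: [0.6, -0.7, 0.7]
width: 1.0
grip_force: 0.0
```

>>> servo_tool(
  targets=[
    {"hand": -1,"x": 0.05,"y": 0.05,"z": 0,"roll": 0},
    {"hand": -1,"x": 0.1,"y": 0.11,"z": 0,"roll": 0},
    {"hand": -1,"x": 0.15,"y": 0.17,"z": 0,"roll": 0},
    {"hand": -1,"x": 0.2,"y": 0.23,"z": 0,"roll": 0},
    {"hand": -1,"x": 0.22,"y": 0.3,"z": 0,"roll": 0},
    {"hand": -1,"x": 0.24,"y": 0.38,"z": 0,"roll": 0},
    {"hand": -1,"x": 0.25,"y": 0.46,"z": 0,"roll": 0},
    {"hand": -1,"x": 0.25,"y": 0.54,"z": 0,"roll": 0},
    {"hand": -1,"x": 0.25,"y": 0.62,"z": 0,"roll": 0},
    {"hand": -1,"x": 0.25,"y": 0.7,"z": 0,"roll": 0},
  ],
)

```text
time: 30.95
tool_pos: [0.4999, 0.2004, 0.2054]
tcp_rot: [0.0, 3.14, 0.001]
wrist_force: [1.0, 0.2, 0.7]
width: 1.001
grip_force: 0.0
```

>>> servo_tool(
  targets=[
    {"hand": -1,"x": 0,"y": 0.08,"z": 0,"roll": 0},
    {"hand": -1,"x": 0,"y": 0.16,"z": 0,"roll": 0},
    {"hand": -1,"x": 0,"y": 0.24,"z": 0,"roll": 0},
    {"hand": -1,"x": 0,"y": 0.3,"z": 0,"roll": 0},
    {"hand": -1,"x": 0,"y": 0.33,"z": 0,"roll": 0},
    {"hand": -1,"x": 0,"y": 0.33,"z": 0,"roll": 0},
    {"hand": -1,"x": 0,"y": 0.33,"z": 0,"roll": 0},
    {"hand": -1,"x": 0,"y": 0.33,"z": 0,"roll": 0},
  ],
)

```text
time: 31.62
tool_pos: [0.5003, 0.3622, 0.2043]
tcp_rot: [-0.001, -3.141, 0.002]
wrist_force: [-0.8, 0.9, 0.5]
width: 0.998
grip_force: 0.0
```

```bash
python3 - <<'E'
from h import *
im=read_camera('top');sc=read_camera('scene')
c=np.zeros((560,800,3),np.uint8);c[:330,:480]=cv2.resize(im[140:250,250:410],None,fx=3,fy=3);c[330:560,:800]=cv2.resize(sc[160:218,225:425],(800,230))
cv2.imwrite('pics/fin.png',c[:,:,::-1])
for nm,z,lo,hi in [('red',.088,(0,130,80),(8,255,255)),('blue',.09,(95,130,80),(120,255,255)),('white',.088,(0,0,200),(180,35,255))]:
    for q,s in blobs(im,lo,hi,25,(298,150,386,242)): print(nm,q.round(1),s.tolist(),ray('top',q,z).round(4))
E
```

```text
red [370.9 192.1] [363, 185, 16, 16, 189] [ 0.5401 -0.2986  0.088 ]
red [310.4 195. ] [303, 188, 16, 15, 186] [ 0.5356 -0.1042  0.088 ]
blue [324.6 167.1] [317, 159, 16, 17, 215] [ 0.6254 -0.1521  0.09  ]
blue [357.8 218.5] [350, 210, 17, 17, 217] [ 0.4561 -0.2534  0.09  ]
white [352.6 173.9] [331, 159, 46, 36, 697] [ 0.6012 -0.242   0.088 ]
white [321.1 188.1] [304, 184, 28, 11, 101] [ 0.5572 -0.1392  0.088 ]
white [341.  194.3] [336, 189, 11, 12, 103] [ 0.5354 -0.2026  0.088 ]
white [330.1 217.1] [306, 199, 47, 36, 739] [ 0.4627 -0.1658  0.088 ]
white [364.6 207.9] [350, 198, 30, 30, 294] [ 0.4894 -0.2766  0.088 ]
```

View pics/fin.png

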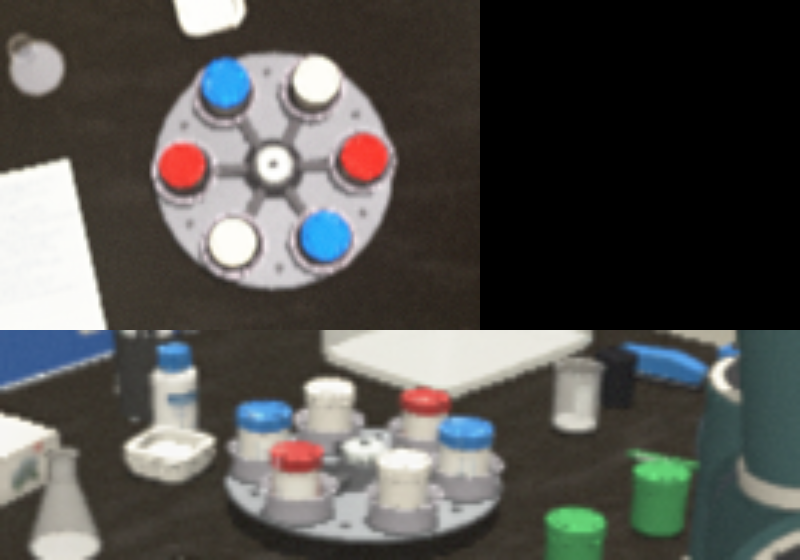

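The final view shows every pair opposite: red (184,167)–(364,158), blue (226,83)–(326,237), white (316,83)–(234,241). All six jars are upright and seated, and the beaker and flask are still standing. I'm handing the job in.

```bash
python3 -c "
from workcell import ticket
print(ticket.finish_job())"
```

```text
the job is handed in; nothing more can be done
None
```

I handed the job in at about 32 s. In the final camera views the red, white and blue pairs each sit opposite, all six jars are upright and fully down in their own buckets, and the beaker and flask are standing. Two early grips slid off lids: one left the left blue jar leaning in its bucket for a moment, and that first slip pushed up to 42 N on the wrist through the fingers. Both jars settled back upright.

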